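# Set out the tasting slates on the deli counter

### The job

Set up the tasting board: first make room by standing the jar of picks upright in the middle of its cork coaster. Then take every slate out of the rack - they lie too snug in their lanes to be gripped there, so push each one along its lane until it overhangs the open edge, grip it there - and lay each flat on an empty felt outline of the marble board, covering it, round end on round end. Do not drop or throw the slates, and leave the tin, the bowl and the spatula where they are.

Things in the scene. Friction and masses are not known exactly. Their poses are not given: they have to be found in the camera images.
- slate0_c (a point): Loose thin dark slate plate, 140 long x 60 wide x 4 mm thick, about 0.1 kg: one end square, the other half-round of radius 30 (long sides are parallel from the square end to 30 mm short of the round tip). This is its centre, half-way up; x runs along its length to the round end, z up. May be absent. Starts in a lane of the rack, either end towards the open edge.
- slate0_tip (a point): Point at the round tip of slate0, 70 mm along x from its centre, half-way up.
- slate1_c (a point): Loose thin dark slate plate, 140 long x 60 wide x 4 mm thick, about 0.1 kg: one end square, the other half-round of radius 30 (long sides are parallel from the square end to 30 mm short of the round tip). This is its centre, half-way up; x runs along its length to the round end, z up. May be absent. Starts in a lane of the rack, either end towards the open edge.
- slate1_tip (a point): Point at the round tip of slate1, 70 mm along x from its centre, half-way up.
- slate2_c (a point): Loose thin dark slate plate, 140 long x 60 wide x 4 mm thick, about 0.1 kg: one end square, the other half-round of radius 30 (long sides are parallel from the square end to 30 mm short of the round tip). This is its centre, half-way up; x runs along its length to the round end, z up. May be absent. Starts in a lane of the rack, either end towards the open edge.
- slate2_tip (a point): Point at the round tip of slate2, 70 mm along x from its centre, half-way up.
- rack_mouth (a point): Wooden slate rack, a fixed block 266 x 230 mm with three parallel lanes on top, lane floor 45 mm above the counter. This point: on the lane floor at the open edge, mouth of the middle lane; x across the lanes, y into the rack along the lanes, z up. Lane centres at x = -86, 0, 86 mm. At the open edge (y = 0) the face drops to the counter; a slate overhanging it by under 60 mm does not tip.
- rack_rear (a point): Same rack: middle lane floor at its closed rear end, 222 mm along y from rack_mouth. Lanes are 78 mm clear between strips 8 mm wide that stand 6 mm above the lane floor and run right to the open edge; a strip as high closes the rear.
- place0 (a point): Place 1 of 3 on the fixed marble serving board (190 x 290 x 12 mm, flat, no rim): centre of a flat grey felt outline of a slate's shape and size, on the board's top face, 12 mm above the counter; x points to the outline's round end, away from the robot; the places lie side by side, 90 mm apart along y.
- place0_tip (a point): Round tip of the outline of place 1, 70 mm along x from its centre, on the board's top face.
- place1 (a point): Place 2 of 3 on the fixed marble serving board (190 x 290 x 12 mm, flat, no rim): centre of a flat grey felt outline of a slate's shape and size, on the board's top face, 12 mm above the counter; x points to the outline's round end, away from the robot; the places lie side by side, 90 mm apart along y.
- place1_tip (a point): Round tip of the outline of place 2, 70 mm along x from its centre, on the board's top face.
- place2 (a point): Place 3 of 3 on the fixed marble serving board (190 x 290 x 12 mm, flat, no rim): centre of a flat grey felt outline of a slate's shape and size, on the board's top face, 12 mm above the counter; x points to the outline's round end, away from the robot; the places lie side by side, 90 mm apart along y.
- place2_tip (a point): Round tip of the outline of place 3, 70 mm along x from its centre, on the board's top face.
- jar_c (a point): Loose closed white ceramic jar of cocktail picks with a blue band, a cylinder of 56 mm diameter and 55 mm height, 0.18 kg; short pick ends (look only) show 9 mm above its top. This is its centre, half-way up; z up. It starts standing on the serving board.
- coaster_top (a point): Centre of the top face of the fixed round cork coaster, 84 mm diameter, 4 mm thick, on the counter between rack and serving board.
- tin: Bystander: tin, 72 mm diameter, 45 mm high; origin at the centre of its underside.
- bowl: Bystander: terracotta bowl, 100 mm diameter, 45 mm high; origin at the centre of its underside.
- spatula: Bystander: spatula lying on the counter beyond the serving board; origin under its middle.
Not all that is in view belongs to the job. What is shaped like the part that bears slate0_c but turquoise is not meant.

How it is judged:
On the way, in this order (a step that is already met when the one before it is completed fails the run):
1. the jar stands upright on its coaster (horizontal distance between jar_c and coaster_top below 0.014 m and z of jar_c in the frame of coaster_top below 0.032 m and angle between jar_c's own z axis and vertical below 0.1 rad), for 0.2 s.
2. a slate lies on the rack overhanging its open edge by 35 mm or more (((y of slate0_c in the frame of rack_mouth between 0 and 0.035 m and z of slate0_c in the frame of rack_mouth below 0.008 m and contact force between slate0 and rack above 0.1 N) or (y of slate1_c in the frame of rack_mouth between 0 and 0.035 m and z of slate1_c in the frame of rack_mouth below 0.008 m and contact force between slate1 and rack above 0.1 N) or (y of slate2_c in the frame of rack_mouth between 0 and 0.035 m and z of slate2_c in the frame of rack_mouth below 0.008 m and contact force between slate2 and rack above 0.1 N))), for 0.1 s.
At the end, for the whole second after the job is handed in: Every slate present lies flat and at rest on a place of the board, its centre within 12 mm of the place's centre and its round tip within 16 mm of the outline's tip; the jar stands upright and at rest on the coaster, within 14 mm of its centre (all of step 1 and ((horizontal distance between slate0_c and place0 below 0.012 m and horizontal distance between slate0_tip and place0_tip below 0.016 m and z of slate0_c in the frame of place0 below 0.007 m) or (horizontal distance between slate0_c and place1 below 0.012 m and horizontal distance between slate0_tip and place1_tip below 0.016 m and z of slate0_c in the frame of place1 below 0.007 m) or (horizontal distance between slate0_c and place2 below 0.012 m and horizontal distance between slate0_tip and place2_tip below 0.016 m and z of slate0_c in the frame of place2 below 0.007 m)) and angle between each of slate0_c, slate1_c, slate2_c's own z axis and vertical below 0.08 rad and linear speed of each of slate0, slate1, slate2, jar below 0.02 m/s and ((horizontal distance between slate1_c and place0 below 0.012 m and horizontal distance between slate1_tip and place0_tip below 0.016 m and z of slate1_c in the frame of place0 below 0.007 m) or (horizontal distance between slate1_c and place1 below 0.012 m and horizontal distance between slate1_tip and place1_tip below 0.016 m and z of slate1_c in the frame of place1 below 0.007 m) or (horizontal distance between slate1_c and place2 below 0.012 m and horizontal distance between slate1_tip and place2_tip below 0.016 m and z of slate1_c in the frame of place2 below 0.007 m)) and ((horizontal distance between slate2_c and place0 below 0.012 m and horizontal distance between slate2_tip and place0_tip below 0.016 m and z of slate2_c in the frame of place0 below 0.007 m) or (horizontal distance between slate2_c and place1 below 0.012 m and horizontal distance between slate2_tip and place1_tip below 0.016 m and z of slate2_c in the frame of place1 below 0.007 m) or (horizontal distance between slate2_c and place2 below 0.012 m and horizontal distance between slate2_tip and place2_tip below 0.016 m and z of slate2_c in the frame of place2 below 0.007 m))); the robot touches nothing.
It fails at once if a slate is dropped or thrown (moving faster than 1.1 m/s with the fingers off it) ((linear speed of slate0 above 1.1 m/s and contact force between slate0 and the fingers below 0.05 N) or (linear speed of slate1 above 1.1 m/s and contact force between slate1 and the fingers below 0.05 N) or (linear speed of slate2 above 1.1 m/s and contact force between slate2 and the fingers below 0.05 N)).
It fails at once if the tin, the bowl or the spatula is shifted by more than 30 mm (distance of any of tin, bowl, spatula from where it was at the start of the episode above 0.03 m).
Of slate0, slate1, slate2 only 2 to 3 are there at a start; the rules pass over those that are not, and their reading is None.
At some moment in a run one of slate0, slate1, slate2, jar may be knocked a few centimetres aside while the robot is not near it.
It also fails if it takes over 210 s, if anything falls off the work surface, if the arm or the gripper's body presses on something with over 40 N, if the wrist force passes 120 N, or if a joint passes its speed limit or range.

### The arm

A 7-joint arm with a two-finger parallel gripper is mounted at the origin on the work surface. World frame = base frame: x ahead of the robot, y to its left, z up, the work surface at z = 0. Lengths are in m, angles in rad, forces in N, time in s.
With the tool pointing down it reaches from about 0.4 to 0.85 m from the base axis. Payload 10.4 kg.
Tool frame: the origin (TCP) lies at the very end of the fingers, on their centre line; the grasp point (between the pads) lies 19 mm behind it (r.pinch_z is the distance from the TCP to the grasp point, in m); z points along the fingers, y is the line along which they close (so a half turn about z gives the same grasp; the last joint's range is limited). The gripper opens to 87 mm and grips with 3 to 60 N. Pads are 19 mm wide; open, the fingers measure 117 mm over their backs; the gripper's body (75 mm by 190 mm) begins 51 mm behind the grasp point.
Start: joints at [-1.259, 0.332, -0.065, 1.46, 0.022, 1.35, -0.088], TCP at [0.205, 0.59, 0.223] pointing down, gripper open.
Joint ranges: [-2.6, 2.6], [-0.5, 2.12], [-1.47, 1.34], [0.16, 2.42], [-1.27, 4.41], [0.06, 2.06], [-2.6, 2.6]. Speed limits (rad/s): [2.22, 2.22, 2.79, 2.79, 3.14, 3.14, 3.14].

### API

Orientations are given as a unit quaternion [x, y, z, w].
In Python, from bench import sensors, vision, r gives the robot as it stands.
- The arm moves only by the shell command python3 -m crank 'ROWS' [OPENING] [FORCE]. ROWS is JSON, a list of rows, each a list of 2 entries, a list of its own where there are three numbers: the shift along the tool's x, y, z normalised to -1 to 1, where 1 is 3 cm, then the turn about the tool's z normalised to -1 to 1, where 1 is 8 degrees. A call has 1 to 12 rows; each row shifts and turns the commanded pose from where the row before left it, along the tool's axes as they then stand; what a row does not reach is not made up. A row lasts 1/8 s, in which the tool goes at most 62.5 mm and 10.7 degrees, less where a joint would pass 70% of its speed; a pose out of reach is approached as far as the arm can. A call with a number of a shift or a turn outside -1 to 1 is refused whole. A call with a gripper value outside its range is refused whole. OPENING is the opening, from 0 (shut) to 1 (fully open), set as the call begins (- or left out, the last holds). The fingers move at their own pace and stop on an object; FORCE is the grip in N (left out, the last holds). Time passes only in rows, so rows that do not move let the fingers close. It gives the time, the measured TCP pose, the force, the opening and the grip force at its end, in the units of the state.
- sensors.read_state(): the state, without advancing time (a new reading comes with each control period).
- vision.camera(name): name is "scene" or "top" or "wrist"; returns the picture (480x640x3 uint8, red, green, blue); there is no depth.
- vision.camera_model(name): a dict with "vertical_fov" (degrees; the focal length in pixels is half the picture's height over the tangent of half this angle, whatever the lens; pixels are square), "cx", "cy" (the principal point, pixels), "camera_from_world" (4x4, takes a point from world to camera coordinates); the wrist camera has in their place "hand_eye" (4x4, takes a point from camera to tool coordinates, whose origin is the TCP and whose axes are the flange's). Camera axes: x right, y down, z forward; pixel columns grow to the right and rows downward; lengths in m; the calibration is good to about 2 mm. A picture is of the moment at which its call begins: read the wrist's pose just before it. camera_model takes no time and is no camera call.
- r.close_job(): hands the job in; it is judged then, once.
The state is a dict: "time": time; "joint_positions": joint angles; "joint_vel": joint speeds; "joint_torque": joint torques, N m; "ee_pos": TCP position; "eef_rot": TCP orientation; "ft_force": force on the tool from outside, world axes, zero at the start; "torque": the same for the moment, N m; "width": finger opening in m; "grip_force": force on a finger pad.
Only numpy, scipy, OpenCV 4.12 (cv2) and the standard library are available. Lean on these libraries where they do the work, as an engineer would, in place of code of your own. Each camera call takes 0.05 s, during which the arm holds its last target. There are 200 camera calls.

## Working session

There is one attempt and no reset: what is moved stays moved. The work goes in short steps, Python scripts to look and compute and a shell command to move; the robot and the scene stay as the last step left them, time stands still between calls to the robot, and variables do not carry over. Pictures are saved under pics/ and viewed, at most 17 in all, crops included, and the job is handed in when it is done.

```bash
mkdir -p pics; ls; python3 - <<'E'
from bench import sensors, vision, r
import cv2
s=sensors.read_state(); print(s)
for n in("top","scene"):
    cv2.imwrite(f"pics/{n}0.png",vision.camera(n)[:,:,::-1])
for n in("top","scene","wrist"): print(n,vision.camera_model(n))
E
```

```text
pics
{'time': 0.0, 'joint_positions': array([-1.25860079,  0.33286721, -0.06467617,  1.46093205,  0.02161805,
        1.34987285, -0.08851863]), 'joint_vel': array([-1.84240253e-04,  2.83879399e-04, -4.62552618e-05, -2.88680739e-04,
       -1.56426660e-03, -4.23436165e-04, -8.12520469e-05]), 'joint_torque': array([ 1.28164833e-03, -6.23272705e+01,  2.57834344e-02, -3.89882290e+01,
       -6.10620528e-02,  4.01328353e-02,  1.23273512e-04]), 'ee_pos': array([0.20526139, 0.58993734, 0.22176121]), 'eef_rot': array([ 1.66625103e-01,  9.86020079e-01, -6.88121478e-04, -7.14857103e-05]), 'ft_force': array([ 0.83175555, -1.38223472,  0.46511659]), 'torque': array([0.02676554, 0.01547648, 0.04314716]), 'grip_force': 0.0, 'width': 0.08723602718291668}
top {'vertical_fov': 47.47271002432578, 'cx': 317.8108456231237, 'cy': 235.62050174295385, 'camera_from_world': array([[ 0.05631221, -0.99840181, -0.00477191,  0.03789925],
       [-0.97821904, -0.05421617, -0.20036997,  0.64438212],
       [ 0.19979103,  0.01595125, -0.97970868,  1.09093563],
       [ 0.        ,  0.        ,  0.        ,  1.        ]])}
scene {'vertical_fov': 50.86262911412437, 'cx': 311.9085740305432, 'cy': 234.59696018804055, 'camera_from_world': array([[-0.87155655,  0.49012468,  0.01292191,  0.51550622],
       [ 0.41339456,  0.74877232, -0.51811674, -0.26868564],
       [-0.26361737, -0.44622619, -0.8552123 ,  1.23735454],
       [ 0.        ,  0.        ,  0.        ,  1.        ]])}
wrist {'vertical_fov': 68.4575470512875, 'cx': 323.0531787819526, 'cy': 241.92685132545333, 'hand_eye': array([[-1.29854000e-04, -9.70379599e-01, -2.41585217e-01,
         6.58346636e-02],
       [ 9.99999195e-01, -4.30865096e-04,  1.19315580e-03,
        -7.86157333e-04],
       [-1.26190469e-03, -2.41584868e-01,  9.70378874e-01,
        -1.62323149e-01],
       [ 0.00000000e+00,  0.00000000e+00,  0.00000000e+00,
         1.00000000e+00]])}
```

View pics/top0.png

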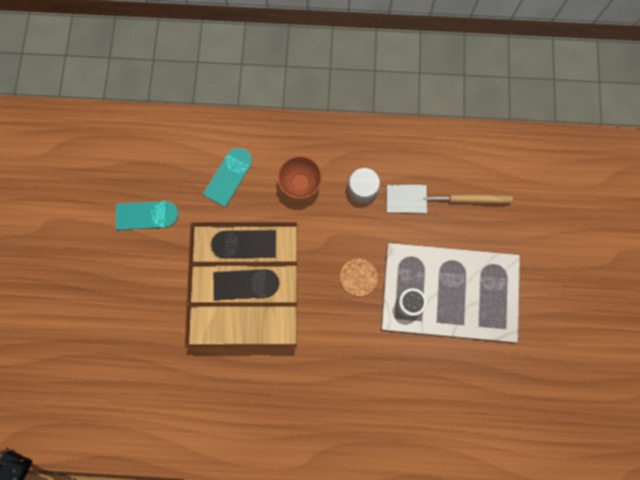

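View pics/scene0.png

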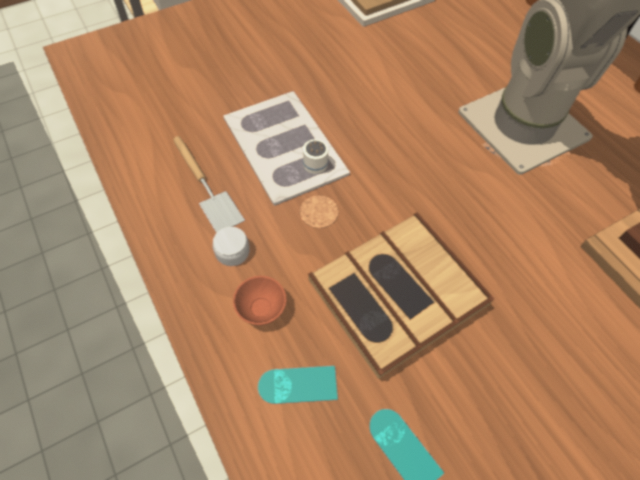

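The top view shows two slates, in the far lane (245,245) and the middle lane (247,285), and the near lane is empty. The jar is at (411,303), the coaster at (359,277), and the board's places are at about (411,288), (452,291) and (493,295). Next I'll measure these and check which edge of the rack is open.

```bash
cat > h.py <<'E'
import numpy as np, cv2
from bench import sensors, vision
from scipy.spatial.transform import Rotation as R
def cam(n, s=None):
    m=vision.camera_model(n); f=240/np.tan(np.radians(m["vertical_fov"]/2))
    if n=="wrist":
        s=s or sensors.read_state(); T=np.eye(4); T[:3,:3]=R.from_quat(s["eef_rot"]).as_matrix(); T[:3,3]=s["ee_pos"]
        M=np.linalg.inv(T@m["hand_eye"])
    else: M=m["camera_from_world"]
    return f,m["cx"],m["cy"],M
def back(c,uv,z):
    f,cx,cy,M=c; o=np.linalg.inv(M)
    d=np.c_[(np.atleast_2d(uv)-[cx,cy])/f,np.ones(len(np.atleast_2d(uv)))]@o[:3,:3].T
    return o[:3,3]+d*((z-o[2,3])/d[:,2])[:,None]
def proj(c,P):
    f,cx,cy,M=c; q=np.atleast_2d(P)@M[:3,:3].T+M[:3,3]
    return q[:,:2]/q[:,2:]*f+[cx,cy]
def shot(n,name=None):
    s=sensors.read_state(); im=vision.camera(n)[:,:,::-1].copy()
    if name: cv2.imwrite(f"pics/{name}.png",im)
    return im,cam(n,s),s
def tool(s,target):
    "shift to target world point in tool axes, in units of 3 cm"
    return R.from_quat(s["eef_rot"]).inv().apply(np.array(target)-s["ee_pos"])/0.03
def yaw(s): # world angle of tool y (closing) in deg
    y=R.from_quat(s["eef_rot"]).as_matrix(); return np.degrees(np.arctan2(y[1,0],y[0,0])),np.degrees(np.arctan2(y[1,1],y[0,1]))
E
python3 - <<'E'
from h import *
im=cv2.imread("pics/top0.png");sc=cv2.imread("pics/scene0.png")
a=cv2.resize(im[215:355,180:310],None,fx=3,fy=3,interpolation=2)
b=cv2.resize(im[235:350,330:530],None,fx=3,fy=3,interpolation=2)[:,:]
cv2.imwrite("pics/c1.png",a); 
b2=cv2.resize(sc[80:380,215:500],None,fx=2,fy=2,interpolation=2); cv2.imwrite("pics/c2.png",b2)
c=cam("top")
hsv=cv2.cvtColor(im,cv2.COLOR_BGR2HSV)
# slates: dark in rack
m=((hsv[...,2]<60)).astype(np.uint8); m[:, :185]=0;m[:218]=0;m[350:]=0;m[:,310:]=0
n,l,st,ce=cv2.connectedComponentsWithStats(m)
for i in range(1,n):
    if st[i,4]>300:
        print(st[i],ce[i],back(c,ce[i],.047)[0])
        P=back(c,np.argwhere(l==i)[:,::-1],.047)[:,:2].astype(np.float32); print(cv2.minAreaRect(P))
# felt
g=((hsv[...,2]<140)&(hsv[...,1]<70)).astype(np.uint8); g[:240]=0;g[345:]=0;g[:,:380]=0;g[:,530:]=0
n,l,st,ce=cv2.connectedComponentsWithStats(g)
for i in range(1,n):
    if st[i,4]>300:
        P=back(c,np.argwhere(l==i)[:,::-1],.012)[:,:2].astype(np.float32); print("felt",st[i],cv2.minAreaRect(P))
m=((hsv[...,2]>125)&(hsv[...,1]<90)).astype(np.uint8)
m[:238]=0;m[350:]=0;m[:,:376]=0;m[:,530:]=0
m=cv2.morphologyEx(m,cv2.MORPH_CLOSE,np.ones((3,3)))
n,l,st,ce=cv2.connectedComponentsWithStats(m); i=1+st[1:,4].argmax()
P=back(c,np.argwhere(l==i)[:,::-1],.012)[:,:2].astype(np.float32);print("board",cv2.minAreaRect(P))
print("coaster",back(c,[359.3,277.3],.004),"rackcorners",back(c,[[191,224],[298,223],[297,347],[188,347]],.05),"jar top",back(c,[411.5,301.5],.067))
E
```

```text
[229 232  35  25 336] [245.41666667 244.29761905] [0.61740706 0.22824592 0.047     ]
((0.6182827949523926, 0.22637489438056946), (0.05244523286819458, 0.07268541306257248), 3.1828322410583496)
[215 272  37  27 413] [227.22760291 282.50363196] [0.53322584 0.25990258 0.047     ]
((0.5293334126472473, 0.24715909361839294), (0.05401480197906494, 0.07642923295497894), 5.391739368438721)
felt [394 257  30  66 964] ((0.544960081577301, -0.1297340840101242), (0.05927719548344612, 0.14173705875873566), 87.862060546875)
felt [ 437  261   28   63 1390] ((0.5446630120277405, -0.22167426347732544), (0.05585121735930443, 0.1352059245109558), 87.84695434570312)
felt [ 479  265   28   63 1471] ((0.5410975813865662, -0.3114044964313507), (0.056267090141773224, 0.13497807085514069), 87.79476928710938)
felt [403 291  21  21 329] ((0.5194626450538635, -0.13891097903251648), (0.043107956647872925, 0.04334784299135208), 3.2002954483032227)
board ((0.5447174310684204, -0.2207220494747162), (0.29260537028312683, 0.192744642496109), 87.8714828491211)
coaster [[ 0.56545181 -0.02150482  0.004     ]] rackcorners [[0.65479945 0.34886878 0.05      ]
 [0.66976849 0.11831142 0.05      ]
 [0.40802572 0.10370363 0.05      ]
 [0.3953586  0.32829688 0.05      ]] jar top [[ 0.51313088 -0.12697693  0.067     ]]
```

View pics/c1.png

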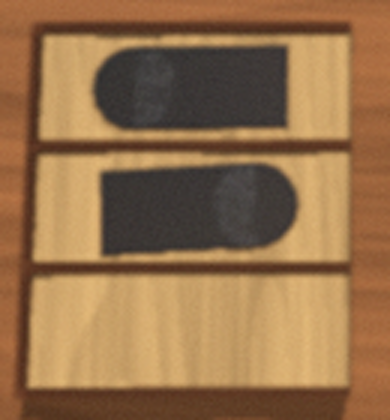

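View pics/c2.png

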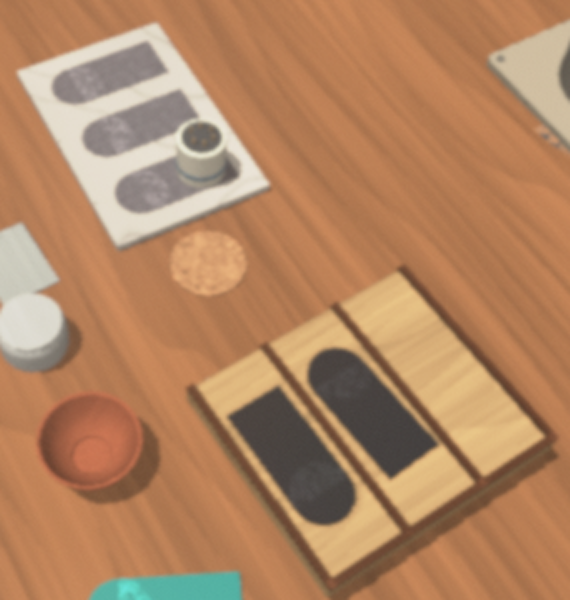

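The rack's open edge faces the coaster (-y); the rear strip is on the left in the top view. The slate in the far lane has its square end towards the opening, the one in the middle lane its round end. The jar comes first: turn the tool, then travel.

```bash
python3 -m crank '[[[0,0,0],1],[[0,0,0],1],[[0,0,0],1],[[0,0,0],1],[[0,0,0],1],[[0,0,0],1],[[0,0,0],1],[[0,0,0],1],[[0,0,0],0.85],[[0,0,0],0]]' 1 20
python3 -c "
from h import *
s=sensors.read_state();print(yaw(s),tool(s,[.513,-.127,.18]))"
```

```text
time: 1.35
ee_pos: [0.2052, 0.5901, 0.2221]
eef_rot: [0.707, 0.708, -0.0, 0.0]
ft_force: [-0.5, -0.5, 0.3]
width: 0.087
grip_force: 0.0
(np.float64(90.06631762413797), np.float64(0.06631346468108816)) [-23.91496155  10.23204409   1.42189019]
```

```bash
python3 -m crank '[[[-1,0.43,0],0],[[-1,0.43,0],0],[[-1,0.43,0],0],[[-1,0.43,0],0],[[-1,0.43,0],0],[[-1,0.43,0],0],[[-1,0.43,0],0],[[-1,0.43,0],0],[[-1,0.43,0],0],[[-1,0.43,0],0],[[-1,0.43,0],0],[[-1,0.43,0],0]]'
python3 -m crank '[[[-1,0.43,0],0],[[-1,0.43,0],0],[[-1,0.43,0],0],[[-1,0.43,0],0],[[-1,0.43,0],0],[[-1,0.43,0],0],[[-1,0.43,0],0],[[-1,0.43,0],0],[[-1,0.43,0],0],[[0,0,0],0]]'
python3 -c "
from h import *
im,c,s=shot('wrist','w1');print(yaw(s),tool(s,[.513,-.127,.18]),s['ee_pos'])
print(proj(c,[[.513,-.127,.067],[.5655,-.0215,.004],[.548,-.131,.012],[.5447,-.2207,.012]]))"
```

```text
time: 2.85
ee_pos: [0.3606, 0.2293, 0.2226]
eef_rot: [0.706, 0.708, 0.0, -0.0]
ft_force: [-0.8, -0.0, 0.2]
width: 0.0866
grip_force: 0.0
time: 4.1
ee_pos: [0.4767, -0.0419, 0.2225]
eef_rot: [0.707, 0.707, -0.0, 0.0]
ft_force: [0.1, 0.3, -0.6]
width: 0.0867
grip_force: 0.0
(np.float64(89.95708320082242), np.float64(-0.042910154245503276)) [-2.83483494  1.2113649   1.42076474] [ 0.47671702 -0.04189127  0.22254516]
[[360.62764026 312.55825555]
 [405.69979855 196.82755332]
 [386.44606127 294.60128656]
 [380.48073981 364.8830009 ]]
```

View pics/w1.png

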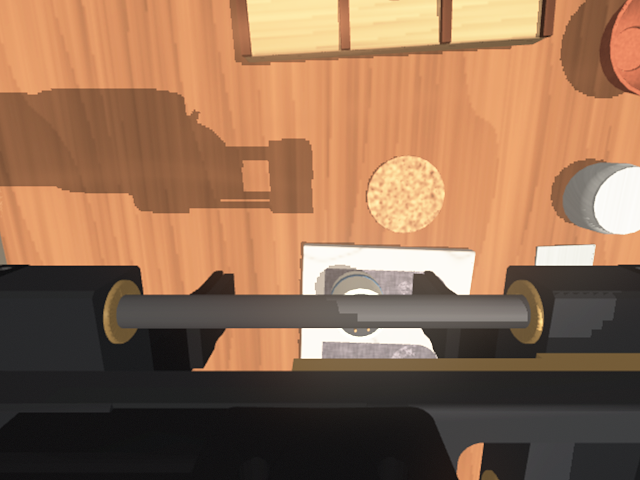

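The wrist view shows the jar at about (358,300) and the coaster at (405,194). Both match the projections within about 2 mm. I'll go on to grip the jar.

```bash
python3 -m crank '[[[-0.95,0.4,0.2],0],[[-0.95,0.4,0.2],0],[[-0.95,0.4,0.2],0],[[0,0,1],0],[[0,0,1],0],[[0,0,1],0],[[0,0,1],0],[[0,0,1],0],[[0,0,0.8],0],[[0,0,0.35],0],[[0,0,0],0]]' 1 20
python3 -m crank '[[[0,0,0],0],[[0,0,0],0],[[0,0,0],0],[[0,0,0],0],[[0,0,0],0],[[0,0,0],0]]' 0 20
```

```text
time: 5.52
ee_pos: [0.5122, -0.1244, 0.0198]
eef_rot: [0.707, 0.708, -0.0, -0.001]
ft_force: [0.1, -0.6, 0.5]
width: 0.0871
grip_force: 0.0
time: 6.28
ee_pos: [0.5126, -0.125, 0.0202]
eef_rot: [0.707, 0.707, 0.0, 0.0]
ft_force: [-0.3, 1.8, 5.4]
width: 0.0554
grip_force: 20.0
```

```bash
python3 -m crank '[[[0,0,-0.8],0],[[0,0,-1],0],[[0.85,0.44,0],0],[[0.9,0.44,0],0],[[0.9,0.44,0],0],[[0.85,0.44,0],0],[[0,0,0.7],0],[[0,0,0.6],0],[[0,0,0.5],0],[[0,0,0.22],0],[[0,0,0],0],[[0,0,0],0]]'
python3 -c "
from h import *
s=sensors.read_state();print(s['ee_pos'],s['ft_force'],s['width'])"
```

```text
time: 7.78
ee_pos: [0.5656, -0.0202, 0.0138]
eef_rot: [0.707, 0.707, 0.0, 0.0]
ft_force: [0.3, 0.6, -1.7]
width: 0.0558
grip_force: 20.0
[ 0.56558441 -0.02020504  0.01383838] [ 0.32776573  0.58176171 -1.66966002] 0.05578872463836021
```

```bash
python3 -m crank '[[[0,0,0.05],0],[[0,0,0],0]]' 
python3 -m crank '[[[0,0,0],0],[[0,0,0],0],[[0,0,0],0],[[0,0,-0.5],0],[[0,0,-1],0],[[0,0,-1],0],[[0,0,-1],0],[[0,0,-1],0],[[0,0,-1],0],[[0,0,-1],0],[[0,0,-1],0],[[0,0,0],0]]' 1
python3 -c "
from h import *
im,c,s=shot('wrist','w2');print(s['ee_pos'])
shot('top','t2')
print(proj(c,[[.5655,-.0215,.059],[.6617,.118,.051],[.408,.104,.051]]))
a=cv2.imread('pics/t2.png')
cv2.imwrite('pics/c3.png',np.hstack([cv2.resize(im,(440,330)),cv2.resize(a[210:360,180:430],(360,330))]))"
```

```text
time: 8.02
ee_pos: [0.5656, -0.02, 0.0122]
eef_rot: [0.707, 0.707, 0.0, 0.0]
ft_force: [-0.1, 0.2, -1.7]
width: 0.0556
grip_force: 20.0
time: 9.52
ee_pos: [0.5663, -0.0206, 0.24]
eef_rot: [0.707, 0.707, 0.002, 0.001]
ft_force: [-0.3, 0.5, -0.5]
width: 0.0866
grip_force: 0.0
[ 0.56628724 -0.02062938  0.23995331]
[[321.84348889 223.23652779]
 [426.42184007  71.97694061]
 [151.27427314  88.32398346]]
```

View pics/w2.png

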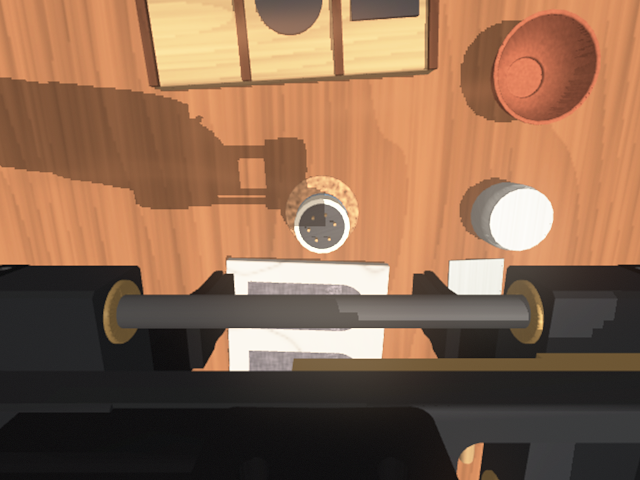

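View pics/c3.png

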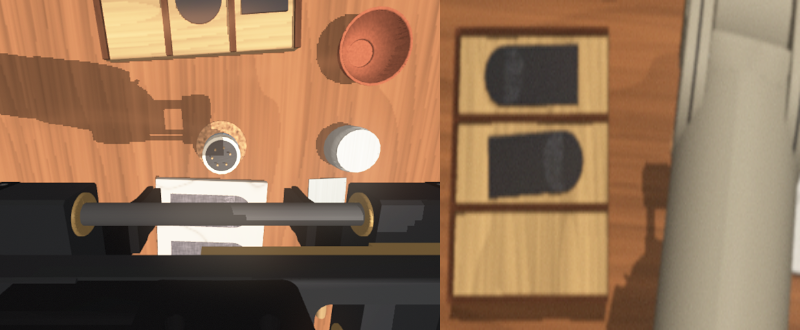

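The jar is upright on the coaster, with its top at (321,223) where projected. Next I'll move up to the rack and measure the slates with the wrist camera.

```bash
python3 -m crank '[[[1,-0.2,-0.3],0],[[1,-0.2,-0.3],0],[[1,-0.2,-0.3],0],[[1,-0.2,-0.3],0],[[0,0,0],0],[[0,0,0],0]]'
python3 - <<'E'
from h import *
c2=None
im,c,s=shot('wrist','w3');print(s['ee_pos'],yaw(s))
E
```

```text
time: 10.38
ee_pos: [0.541, 0.099, 0.2723]
eef_rot: [0.707, 0.707, -0.001, -0.0]
ft_force: [-0.1, -0.5, -0.6]
width: 0.0871
grip_force: 0.0
[0.54095025 0.09903793 0.27231142] (np.float64(89.98012070045357), np.float64(-0.019918722273288676))
```

View pics/w3.png

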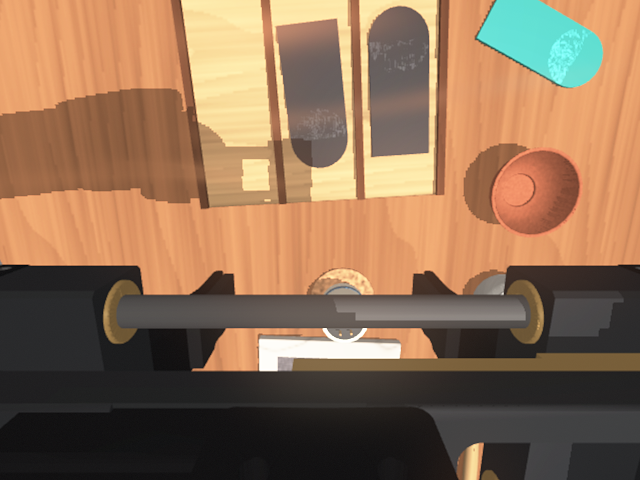

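The view shows the mouth strip ends at (205,207), (283,203), (361,199) and (439,194). Slate B in the middle lane has corners (277,27) and (336,19) and its tip at (323,168). Slate A in the far lane has corners (371,157) and (430,153) and its tip at (398,6).

```bash
python3 - <<'E'
from h import *
s=dict(ee_pos=np.array([0.54095,0.09904,0.27231]),eef_rot=R.from_matrix([[0,1,0],[1,0,0],[0,0,-1]]).as_quat())
c=cam("wrist",s)
e=back(c,[[205,207],[283,203],[361,199],[439,194]],.051)[:,:2]
print(e); x=np.array([-129,-43,43,129])/1e3; k=np.polyfit(x,e,1); m=k[1]; ax=k[0]/np.linalg.norm(k[0]); ay=np.array([-ax[1],ax[0]])
print("mouth",m,"scale",np.linalg.norm(k[0]),"yaw",np.degrees(np.arctan2(ax[1],ax[0])))
for n,p in dict(B=[[277,27],[336,19],[323,168]],A=[[371,157],[430,153],[398,6]]).items():
    P=back(c,p,.049)[:,:2]; q=(P[:2].mean(0)); print(n,"sq",q,"tip",P[2],"len",np.linalg.norm(P[2]-q),"w",np.linalg.norm(P[0]-P[1]),"tipdir",np.degrees(np.arctan2(*(P[2]-q)[::-1])),"rack coords sq,tip",[( (v-m)@ax,(v-m)@ay) for v in (q,P[2])])
for lx in(0,.086):
  for ly in(.19,.096,-.014): print(lx,ly,m+ax*lx+ay*ly)
s=sensors.read_state(); print(s['ee_pos'])
E
```

```text
[[0.41148228 0.10828337]
 [0.49689895 0.11265811]
 [0.58185225 0.11700913]
 [0.66626056 0.12241772]]
mouth [0.53912351 0.11509208] scale 0.9890396306117833 yaw 3.1510045817967023
B sq [0.52437574 0.28856976] tip [0.54052804 0.14996292] len 0.13954480987642937 w 0.05808707869054873 tipdir -83.35311499478007 rack coords sq,tip [(np.float64(-0.0051898104917344765), np.float64(0.17402605451896178)), (np.float64(0.0033191817467415614), np.float64(0.0347409116840766))]
A sq [0.62275018 0.16346362] tip [0.61300952 0.30323319] len 0.14010858407438478 w 0.06254385914811454 tipdir 93.98654779031189 rack coords sq,tip [(np.float64(0.0861591128586463), np.float64(0.043701635598766816)), (np.float64(0.08411598459307923), np.float64(0.1837953219597852))]
0 0.19 [0.52867965 0.30480483]
0 0.096 [0.53384661 0.21094694]
0 -0.014 [0.53989306 0.10111325]
0.086 0.19 [0.61454963 0.30953205]
0.086 0.096 [0.61971659 0.21567417]
0.086 -0.014 [0.62576304 0.10584047]
[0.54104581 0.0986734  0.27236936]
```

```bash
python3 -m crank '[[[0,0,0],-0.39],[[1,0,0],0],[[1,0,0],0],[[1,0,0],0],[[1,0,0],0],[[1,0,0],0],[[1,0,0],0],[[1,0,0],0],[[0.2,-0.1,0.7],0],[[0,0,1],0],[[0,0,1],0],[[0,0,0],0]]' 0.3
python3 -m crank '[[[0,0,1],0],[[0,0,1],0],[[0,0,0.9],0],[[0,0,0],0],[[0,0,0],0]]'
cat >> h.py <<'E'
m=np.array([.53912,.11509]); ax=np.array([np.cos(.055),np.sin(.055)]); ay=np.array([-ax[1],ax[0]])
def rack(p): p=np.array(p)[:2]-m; return p@ax*1e3,p@ay*1e3
E
python3 -c "
from h import *
s=sensors.read_state();print(rack(s['ee_pos']),yaw(s),s['ee_pos'])"
```

```text
time: 11.92
ee_pos: [0.5253, 0.3153, 0.1899]
eef_rot: [0.688, 0.726, -0.002, -0.0]
ft_force: [-0.5, -0.0, -0.4]
width: 0.0263
grip_force: 0.0
time: 12.55
ee_pos: [0.5274, 0.316, 0.1069]
eef_rot: [0.688, 0.726, 0.001, 0.0]
ft_force: [-0.1, -0.4, 0.0]
width: 0.0261
grip_force: 0.0
(np.float64(-0.6271439727898459), np.float64(201.24303502554318)) (np.float64(93.12718369373121), np.float64(3.1270512980680483)) [0.52743102 0.31599426 0.10689789]
```

```bash
python3 -m crank '[[[0,0,0.8],0],[[0,0,0.7],0],[[0,0,0.3],0],[[0,0,0.1],0],[[0,0,0],0],[[0,0,0],0]]'
python3 -c "
from h import *
s=sensors.read_state();print(rack(s['ee_pos']),s['ee_pos'])"
```

```text
time: 13.3
ee_pos: [0.5268, 0.3157, 0.0486]
eef_rot: [0.687, 0.726, 0.001, 0.0]
ft_force: [-0.8, -0.0, 0.9]
width: 0.0261
grip_force: 0.0
(np.float64(-1.3073022098169247), np.float64(200.93693834975292)) [0.52676871 0.31565123 0.0486054 ]
```

```bash
python3 -m crank '[[[0,0,0.07],0],[[0,0,0],0],[[0,0,0],0]]'
python3 -m crank '[[[-0.4,0.05,0],0],[[-0.4,0.02,0],0],[[-0.35,0,0],0],[[-0.35,0,0],0],[[-0.35,0,0],0],[[-0.35,0,0],0],[[-0.35,0,0],0],[[-0.3,0,0],0],[[0,0,0],0],[[0,0,0],0]]'
python3 -c "
from h import *
s=sensors.read_state();print(rack(s['ee_pos']),s['ee_pos'])
shot('top','t3')
a=cv2.imread('pics/t3.png')
cv2.imwrite('pics/c4.png',cv2.resize(a[210:360,180:430],None,fx=3,fy=3))"
```

```text
time: 13.68
ee_pos: [0.5264, 0.3155, 0.0459]
eef_rot: [0.687, 0.726, 0.0, -0.0]
ft_force: [0.4, -0.4, -0.8]
width: 0.026
grip_force: 0.0
time: 14.92
ee_pos: [0.5331, 0.2304, 0.0458]
eef_rot: [0.687, 0.726, 0.0, -0.0]
ft_force: [-0.2, -0.1, -0.4]
width: 0.0264
grip_force: 0.0
(np.float64(0.31976552351876447), np.float64(115.50631656193364)) [0.53308964 0.23043924 0.04579983]
```

View pics/c4.png

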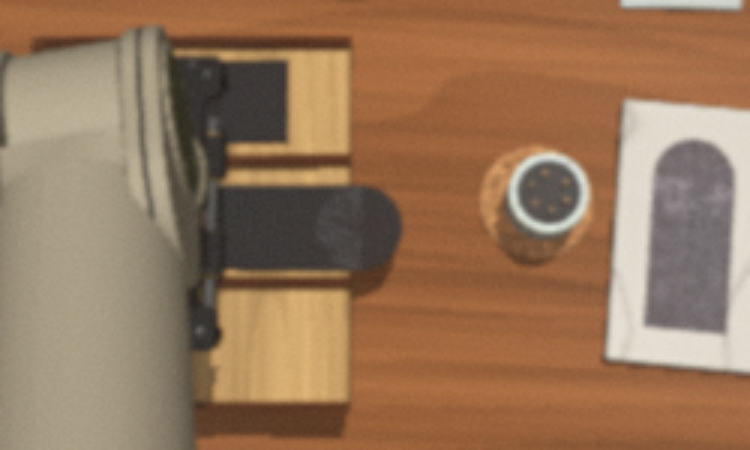

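Slate B is square in its lane, and its tip at crop (401,228) overhangs by about 35 mm. I'll push it about 18 mm more and then retreat upwards.

```bash
python3 -c "
from h import *
print(rack(back(cam('top'),[180+401.5/3,210+228/3],.049)[0]))"
python3 -m crank '[[[-0.2,0,0],0],[[-0.2,0,0],0],[[-0.2,0,0],0],[[0,0,0],0],[[0.3,0,0],0],[[0,0,-1],0],[[0,0,-1],0],[[0,0,-1],0],[[0,0,-1],0],[[0,0,-1],0],[[0,0,0],0]]' 1
python3 -c "
from h import *
s=sensors.read_state();print(rack(s['ee_pos']),s['ee_pos'])"
```

```text
(np.float64(-5.410802690096256), np.float64(-38.49987253611407))
time: 16.35
ee_pos: [0.5348, 0.2218, 0.1981]
eef_rot: [0.687, 0.726, 0.002, 0.0]
ft_force: [-0.0, 0.2, -1.1]
width: 0.0869
grip_force: 0.0
(np.float64(1.5314374666559842), np.float64(106.77398901068305)) [0.53477951 0.22178672 0.19806698]
```

```bash
python3 -m crank '[[[-1,0,-0.6],0],[[-1,0,-0.6],0],[[-1,0,-0.6],0],[[-1,0,-0.6],0],[[-0.6,0,0],0],[[0,0,0],0],[[0,0,0],0]]' 1
python3 -c "
from h import *
im,c,s=shot('wrist','w4');print(rack(s['ee_pos']),s['ee_pos'],s['eef_rot'])
cv2.imwrite('pics/w4.png',im[:330])"
```

```text
time: 17.23
ee_pos: [0.5408, 0.0845, 0.267]
eef_rot: [0.687, 0.727, -0.0, -0.0]
ft_force: [1.0, -0.4, -0.6]
width: 0.0871
grip_force: 0.0
(np.float64(-0.039013819578957276), np.float64(-30.63861438756993)) [0.54076532 0.08449557 0.26701579] [ 6.87032845e-01  7.26626103e-01 -4.20010563e-04 -4.47319029e-04]
```

View pics/w4.png

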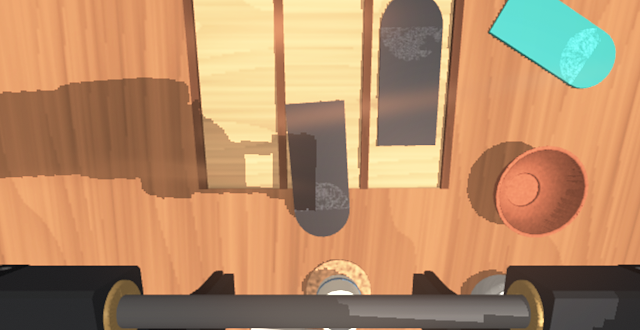

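Slate B's square corners are now at (287,105) and (344,100), and its tip is at (322,237).

```bash
cat >> h.py <<'E'
def slate(c,cl,cr,tip,z=.049):
    P=back(c,[cl,cr,tip],z)[:,:2]; q=P[:2].mean(0); d=P[2]-q; u=d/np.linalg.norm(d); cen=(q+P[2])/2
    print("len",np.linalg.norm(d),"centre",cen,"rack",rack(cen),"tip",rack(P[2]),"dir-rack deg",np.degrees(np.arctan2(u[1],u[0])-.055)); return cen,u
E
python3 -c "
from h import *
s=sensors.read_state();c=cam('wrist',s)
slate(c,[287,104.5],[344,100],[322,237]);print(rack(s['ee_pos']))
print('edge',[rack(p) for p in back(c,[[243.5,190],[406,187.5]],.045)])"
```

```text
len 0.14009718113628436 centre [0.53309458 0.13061267] rack (np.float64(-5.162989817776878), np.float64(15.830429434976121)) tip (np.float64(-1.8068210111330916), np.float64(-54.13771454158316)) dir-rack deg -87.25379264535154
(np.float64(-0.016102825945000992), np.float64(-30.43163270450928))
edge [(np.float64(-86.89384622488608), np.float64(-2.9349728148455076)), (np.float64(88.93563052205003), np.float64(0.013839361011544165))]
```

```bash
python3 -m crank '[[[0.53,-0.13,0],0],[[0,0,0],-0.34],[[0,0,1],0],[[0,0,1],0],[[0,0,1],0],[[0,0,1],0],[[0,0,1],0],[[0,0,1],0],[[0,0,0],0],[[0,0,0],0]]' 1
python3 -c "
from h import *
s=sensors.read_state();print(rack(s['ee_pos']),yaw(s),s['ee_pos'])"
```

```text
time: 18.52
ee_pos: [0.5368, 0.1, 0.0888]
eef_rot: [0.67, 0.743, 0.0, 0.0]
ft_force: [-0.7, 0.7, -0.7]
width: 0.0872
grip_force: 0.0
(np.float64(-3.1136224211140773), np.float64(-14.964549940268176)) (np.float64(95.90838687938059), np.float64(5.908375340287109)) [0.53683372 0.09997692 0.08880166]
```

```bash
python3 -m crank '[[[0,0,0.7],0],[[0,0,0.5],0],[[0,0,0.32],0],[[0,0,0],0],[[0,0,0],0]]' 1 40
python3 -m crank '[[[0,0,0],0],[[0,0,0],0],[[0,0,0],0],[[0,0,0],0],[[0,0,0],0]]' 0 40
```

```text
time: 19.15
ee_pos: [0.5368, 0.0991, 0.0428]
eef_rot: [0.67, 0.742, 0.0, 0.0]
ft_force: [0.2, -1.0, 0.9]
width: 0.0872
grip_force: 0.0
time: 19.77
ee_pos: [0.5365, 0.0991, 0.0423]
eef_rot: [0.67, 0.742, 0.0, 0.0]
ft_force: [-0.4, 0.5, 1.0]
width: 0.0589
grip_force: 40.0
```

```bash
python3 -m crank '[[[0,0,-0.3],0],[[0,0,-0.7],0],[[0,0,-1],0],[[0,0,-1],0],[[0,0,-1],0],[[0,0,-1],0],[[0,0,0],0],[[0,0,0],0]]'
python3 -c "
from h import *
im,c,s=shot('wrist','w5');print(rack(s['ee_pos']),s['ee_pos'],s['width'],s['grip_force'])
cv2.imwrite('pics/w5.png',im[:330])"
```

```text
time: 20.78
ee_pos: [0.536, 0.0991, 0.1917]
eef_rot: [0.67, 0.742, -0.0, -0.0]
ft_force: [0.0, 0.3, -0.8]
width: 0.0593
grip_force: 40.0
(np.float64(-4.0349876907011), np.float64(-15.82688719687047)) [0.53596115 0.09906523 0.19165855] 0.059318533851854954 39.99855995178223
```

View pics/w5.png

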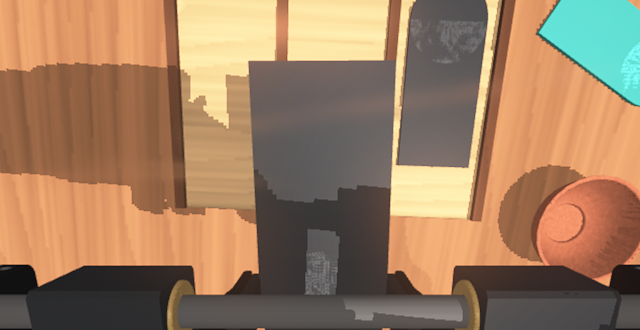

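The slate is held, with its square end corners at (249,62) and (396,62). From these I'll work out the offset and droop in the tool frame.

```bash
python3 - <<'E'
from h import *
s=sensors.read_state();c=cam('wrist',s)
m_=vision.camera_model('wrist');f=c[0];H=m_['hand_eye']
Z=f*.06/147
for zt in (-.004,-.0065):
    P=back(c,[[249,62],[396,62]],s['ee_pos'][2]-zt); Rm=R.from_quat(s['eef_rot']).as_matrix()
    print(zt,(P-s['ee_pos'])@Rm)
for uv in([249,62],[396,62]): print("by width",H[:3,:3]@(np.array([(uv[0]-c[1])/f,(uv[1]-c[2])/f,1])*Z)+H[:3,3])
E
```

```text
-0.004 [[ 0.10188113 -0.03082456 -0.00397834]
 [ 0.10185509  0.02950692 -0.00406969]]
-0.0065 [[ 0.10129932 -0.03034508 -0.00647893]
 [ 0.10127369  0.02903365 -0.00656884]]
by width [ 0.10166966 -0.03065029 -0.00488722]
by width [ 0.10166196  0.02934971 -0.00489986]
```

```bash
python3 -m crank '[[[0,0,0],-1],[[0,0,0],-1],[[0,0,0],-1],[[0,0,0],-1],[[0,0,0],-1],[[0,0,0],-1],[[0,0,0],-1],[[0,0,0],-1],[[0,0,0],-1],[[0,0,0],-1],[[0,0,0],-0.25],[[0,0,0],0]]'
python3 -c "
from h import *
s=sensors.read_state();print(yaw(s),tool(s,[.5727,-.3121,.1]),s['joint_positions'])"
```

```text
time: 22.32
ee_pos: [0.5362, 0.0989, 0.1917]
eef_rot: [0.02, 1.0, -0.0, -0.0]
ft_force: [-0.9, -1.2, -1.2]
width: 0.059
grip_force: 40.0
(np.float64(177.7258412774999), np.float64(87.72586042835398)) [ -1.76326306 -13.64050616   3.05964623] [-0.81616615  0.19025085  0.62370729  1.74557012 -0.11671337  1.24398418
  1.36776507]
```

```bash
python3 -m crank '[[[-0.13,-0.97,0],0],[[-0.13,-0.97,0],0],[[-0.13,-0.97,0],0],[[-0.13,-0.97,0],0],[[-0.13,-0.97,0],0],[[-0.13,-0.97,0],0],[[-0.13,-0.97,0],0],[[-0.13,-0.97,0],0],[[-0.13,-0.97,0],0],[[-0.13,-0.97,0],0],[[-0.13,-0.97,0],0],[[-0.13,-0.97,0],0]]'
python3 -m crank '[[[-0.1,-1,0],0],[[-0.1,-1,0],0],[[0,0,1],0],[[0,0,1],0],[[0,0,1],0],[[0,0,1],0],[[0,0,0],0],[[0,0,0],0]]'
python3 -c "
from h import *
s=sensors.read_state();print(yaw(s),tool(s,[.5727,-.3121,.012]),s['width'])"
```

```text
time: 23.82
ee_pos: [0.5702, -0.2524, 0.1919]
eef_rot: [0.02, 1.0, 0.0, -0.0]
ft_force: [0.5, -0.3, -0.8]
width: 0.0589
grip_force: 40.0
time: 24.82
ee_pos: [0.5744, -0.3122, 0.0734]
eef_rot: [0.019, 1.0, -0.0, 0.0]
ft_force: [-0.0, 0.1, -1.4]
width: 0.0586
grip_force: 40.0
(np.float64(177.8041219378268), np.float64(87.80408841871811)) [0.05818464 0.00288724 2.04512588] 0.05862127798366918
```

```bash
python3 -m crank '[[[0.05,0,0.7],0],[[0,0,0.6],0],[[0,0,0.4],0],[[0,0,0.2],0],[[0,0,0.07],0],[[0,0,0],0],[[0,0,0],0]]'
python3 -m crank '[[[0,0,0.03],0],[[0,0,0],0],[[0,0,0],0]]'
```

```text
time: 25.7
ee_pos: [0.5727, -0.3119, 0.0136]
eef_rot: [0.019, 1.0, -0.0, 0.0]
ft_force: [-0.4, -0.6, -1.2]
width: 0.059
grip_force: 40.0
time: 26.08
ee_pos: [0.5727, -0.3118, 0.0126]
eef_rot: [0.019, 1.0, -0.0, 0.0]
ft_force: [-1.0, 0.4, 4.2]
width: 0.0587
grip_force: 42.2
```

```bash
python3 -m crank '[[[0,0,0],0],[[0,0,0],0],[[0,0,0],0],[[0,0,-0.3],0],[[0,0,-0.7],0],[[0,0,-1],0],[[0,0,-1],0],[[0,0,-1],0],[[0,0,-1],0],[[0,0,-1],0],[[0,0,0],0],[[0,0,0],0]]' 0.85
python3 -c "
from h import *
s=sensors.read_state();print(yaw(s),s['ee_pos'],s['width'])
d=m+ax*.086+ay*.205;print(d,tool(s,[*d,.2]))"
```

```text
time: 27.58
ee_pos: [0.5721, -0.3119, 0.1924]
eef_rot: [0.019, 1.0, 0.0, 0.0]
ft_force: [-0.3, 0.6, 0.2]
width: 0.0741
grip_force: 0.0
(np.float64(177.83572494302328), np.float64(87.83572585286373)) [ 0.57211666 -0.31185967  0.19243705] 0.07405322906455736
[0.61372064 0.32450763] [-0.5847687  21.24951385 -0.24949128]
```

```bash
python3 -m crank '[[[0,0,0],1],[[0,0,0],1],[[0,0,0],1],[[0,0,0],1],[[0,0,0],1],[[0,0,0],1],[[0,0,0],1],[[0,0,0],1],[[0,0,0],1],[[0,0,0],1],[[0,0,0],0.59],[[0,0,0],0]]' 0.3
python3 -c "
from h import *
s=sensors.read_state();print(yaw(s),s['ee_pos'],s['width'])
d=m+ax*.086+ay*.205;print(d,tool(s,[*d,.2]))"
```

```text
time: 29.08
ee_pos: [0.572, -0.3116, 0.1914]
eef_rot: [0.687, 0.726, -0.0, -0.001]
ft_force: [0.0, -0.6, -0.1]
width: 0.0258
grip_force: 0.0
(np.float64(93.15514357623029), np.float64(3.155167326913722)) [ 0.57199846 -0.31158984  0.19138715] 0.02577566875343994
[0.61372064 0.32450763] [21.09463921  2.5552204  -0.2852924 ]
```

```bash
python3 -m crank '[[[1,0.12,-0.2],0],[[1,0.12,-0.2],0],[[1,0.12,-0.2],0],[[1,0.12,-0.2],0],[[1,0.12,-0.2],0],[[1,0.12,-0.2],0],[[1,0.12,-0.2],0],[[1,0.12,-0.2],0],[[1,0.12,-0.2],0],[[1,0.12,-0.2],0],[[1,0.12,-0.2],0],[[1,0.12,-0.2],0]]'
python3 -m crank '[[[1,0.12,0],0],[[0,0,0],0],[[0,0,0],0]]'
python3 -c "
from h import *
im,c,s=shot('wrist');print(rack(s['ee_pos']),s['ee_pos'])
t,_,_=shot('top','t6')
cv2.imwrite('pics/w6.png',np.vstack([im[:250],cv2.resize(t[220:350,320:540],(640,378))[:340]]))"
```

```text
time: 30.58
ee_pos: [0.5956, 0.051, 0.2641]
eef_rot: [0.687, 0.727, -0.0, -0.0]
ft_force: [-1.0, 0.1, -0.0]
width: 0.0261
grip_force: 0.0
time: 30.95
ee_pos: [0.5976, 0.0792, 0.2641]
eef_rot: [0.687, 0.726, -0.0, 0.0]
ft_force: [0.2, -0.3, -0.3]
width: 0.0262
grip_force: 0.0
(np.float64(56.39560114556672), np.float64(-39.017185918688966)) [0.59757519 0.07923201 0.26406108]
```

View pics/w6.png

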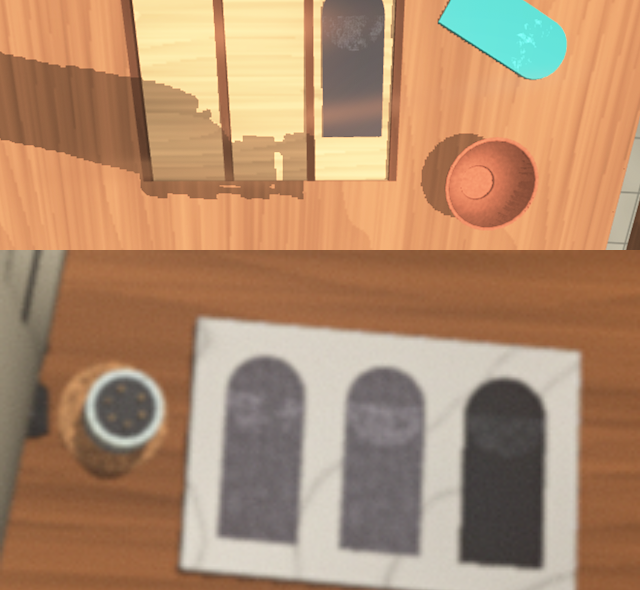

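Slate B covers the third outline well and the jar is still on the coaster. Slate A is still in the far lane, with its square edge at (322,138) to (382,136).

```bash
python3 -c "
from h import *
s=sensors.read_state();c=cam('wrist',s)
P=back(c,[[322,138],[382,136]],.049)
print([rack(p) for p in P]); d=m+ax*.085+ay*.204;print(tool(s,[*d,.046]))"
python3 -m crank '[[[1,0.12,0],0],[[1,0.12,0],0],[[1,0.12,0],0],[[1,0.12,0],0],[[1,0.12,0],0],[[1,0.12,0],0],[[1,0.12,0],0],[[1,0.1,0],0],[[0.1,0,0.8],0],[[0,0,1],0],[[0,0,1],0],[[0,0,0],0]]' 0.3
python3 -m crank '[[[0,0,1],0],[[0,0,1],0],[[0,0,0],0],[[0,0,0],0]]'
python3 -c "
from h import *
s=sensors.read_state();print(rack(s['ee_pos']),s['ee_pos'],yaw(s)); d=m+ax*.085+ay*.204;print(tool(s,[*d,.046]))"
```

```text
[(np.float64(55.104059135718586), np.float64(41.92787083705276)), (np.float64(116.68792841338045), np.float64(43.79851441273127))]
[8.11828918 0.93995562 7.27454318]
time: 32.55
ee_pos: [0.6119, 0.3233, 0.1784]
eef_rot: [0.688, 0.726, -0.002, -0.001]
ft_force: [-0.5, -0.5, 0.2]
width: 0.0262
grip_force: 0.0
time: 33.05
ee_pos: [0.6137, 0.3242, 0.1225]
eef_rot: [0.688, 0.726, 0.001, 0.0]
ft_force: [0.2, 0.0, 0.8]
width: 0.0261
grip_force: 0.0
(np.float64(85.93780533900576), np.float64(204.73696114229352)) [0.613673   0.32424157 0.12247716] (np.float64(93.12199342427732), np.float64(3.121903448847915))
[-0.0264987  -0.03657001  2.54914874]
```

```bash
python3 -m crank '[[[0,0,1],0],[[0,0,0.8],0],[[0,0,0.4],0],[[0,0,0.2],0],[[0,0,0.12],0],[[0,0,0],0],[[0,0,0],0]]'
python3 -c "
from h import *
s=sensors.read_state();print(rack(s['ee_pos']),s['ee_pos'])"
```

```text
time: 33.92
ee_pos: [0.6132, 0.3245, 0.0456]
eef_rot: [0.687, 0.726, 0.001, 0.0]
ft_force: [-1.9, -1.0, 5.9]
width: 0.0265
grip_force: 2.8
(np.float64(85.45885530524234), np.float64(205.0112149003083)) [0.6131797  0.32448908 0.04560706]
```

```bash
python3 -m crank '[[[-0.1,0,-0.03],0],[[-0.3,0,0],0],[[-0.35,0,0],0],[[-0.35,0,0],0],[[-0.35,0,0],0],[[-0.35,0,0],0],[[-0.35,0,0],0],[[-0.35,0,0],0],[[-0.35,0,0],0],[[-0.25,0,0],0],[[0,0,0],0],[[0,0,0],0]]'
python3 -c "
from h import *
s=sensors.read_state();print(rack(s['ee_pos']),s['ee_pos'])
shot('top','t7')
a=cv2.imread('pics/t7.png')
cv2.imwrite('pics/c7.png',cv2.resize(a[210:360,180:430],None,fx=3,fy=3))"
```

```text
time: 35.42
ee_pos: [0.618, 0.2303, 0.0456]
eef_rot: [0.688, 0.726, -0.0, 0.001]
ft_force: [0.2, -3.0, 3.9]
width: 0.0261
grip_force: 2.0
(np.float64(85.06068211646782), np.float64(110.69721290927278)) [0.61796678 0.2302958  0.04562351]
```

View pics/c7.png

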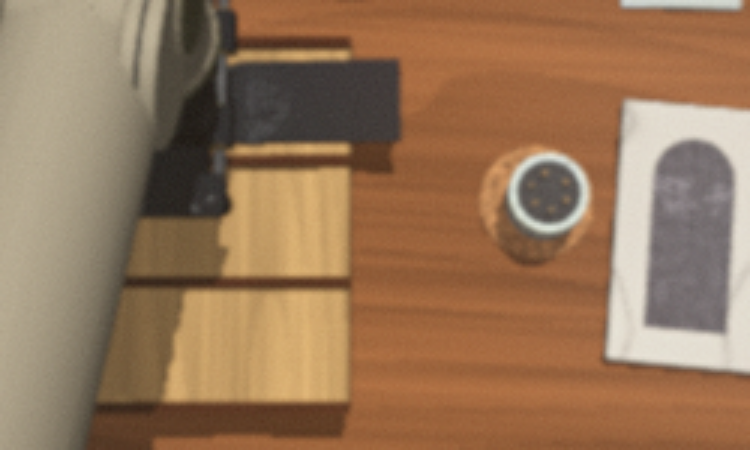

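Slate A is square in its lane and overhangs by about 37 mm, with its end at crop x = 400. I'll push 15 mm more, then retract.

```bash
python3 -m crank '[[[-0.2,0,0],0],[[-0.2,0,0],0],[[-0.1,0,0],0],[[0,0,0],0],[[0.3,0,0],0],[[0,0,-1],0],[[0,0,-1],0],[[0,0,-1],0],[[0,0,-1],0],[[0,0,-1],0],[[0,0,0],0]]'
python3 -m crank '[[[-1,0,-0.6],0],[[-1,0,-0.6],0],[[-1,0,-0.6],0],[[-1,0,-0.6],0],[[-0.6,0,0],0],[[0,0,0],0],[[0,0,0],0]]' 1
python3 -c "
from h import *
im,c,s=shot('wrist','w8');print(rack(s['ee_pos']),s['ee_pos'])
cv2.imwrite('pics/w8.png',im[:330])"
```

```text
time: 36.85
ee_pos: [0.6188, 0.2258, 0.1972]
eef_rot: [0.687, 0.726, 0.001, 0.001]
ft_force: [-0.2, -0.3, -0.0]
width: 0.0259
grip_force: 0.0
time: 37.72
ee_pos: [0.6254, 0.0891, 0.2666]
eef_rot: [0.687, 0.727, -0.0, -0.001]
ft_force: [0.4, 0.2, -0.4]
width: 0.0844
grip_force: 0.0
(np.float64(84.70914996908571), np.float64(-30.661895216696045)) [0.62538661 0.08913112 0.26663628]
```

View pics/w8.png

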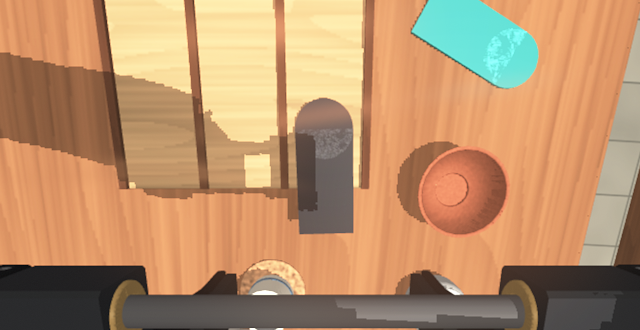

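Slate A's square corners are at (299,234) and (353,233), and its tip is at (323,98).

```bash
python3 -c "
from h import *
s=sensors.read_state();c=cam('wrist',s)
cen,u=slate(c,[299.5,234.5],[353,233.5],[323.5,98]);print(rack(s['ee_pos']))
p=cen-u*.032;print(rack(p),tool(s,[*p,.0425]),yaw(s))"
```

```text
len 0.14047540923312407 centre [0.62390169 0.13946859] rack (np.float64(85.9936405839781), np.float64(19.6810796393163)) tip (np.float64(84.34228581887513), np.float64(89.89936911750848)) dir-rack deg 91.34720201779086
(np.float64(84.7336172837502), np.float64(-30.411325814492354))
(np.float64(86.74599080344748), np.float64(-12.310074906077398)) [0.60120551 0.07694616 7.47280502] (np.float64(93.25552480722266), np.float64(3.255543219978072))
```

```bash
python3 -m crank '[[[0.51,0.07,0],0],[[0,0,0],-0.15],[[0,0,1],0],[[0,0,1],0],[[0,0,1],0],[[0,0,1],0],[[0,0,1],0],[[0,0,1],0],[[0,0,0],0],[[0,0,0],0]]' 1 40
python3 -c "
from h import *
s=sensors.read_state();print(rack(s['ee_pos']),yaw(s),s['ee_pos'])"
```

```text
time: 39.02
ee_pos: [0.6275, 0.1032, 0.0888]
eef_rot: [0.68, 0.734, 0.0, 0.0]
ft_force: [0.3, -0.8, 0.4]
width: 0.0867
grip_force: 0.0
(np.float64(87.58094885573657), np.float64(-16.68900622709657)) (np.float64(94.37109259416651), np.float64(4.371095925829457)) [0.62748595 0.10324075 0.08876099]
```

```bash
python3 -m crank '[[[0,0,0.7],0],[[0,0,0.5],0],[[0,0,0.32],0],[[0,0,0],0],[[0,0,0],0]]' 1 40
python3 -m crank '[[[0,0,0],0],[[0,0,0],0],[[0,0,0],0],[[0,0,0],0],[[0,0,0],0]]' 0 40
python3 -m crank '[[[0,0,-0.3],0],[[0,0,-0.7],0],[[0,0,-1],0],[[0,0,-1],0],[[0,0,-1],0],[[0,0,-1],0],[[0,0,0],0],[[0,0,0],0]]'
python3 -c "
from h import *
im,c,s=shot('wrist','w9');print(rack(s['ee_pos']),s['ee_pos'],s['width'],s['grip_force'],yaw(s))
g=np.float32(cv2.cvtColor(im,cv2.COLOR_BGR2GRAY)); cv2.imwrite('pics/w9.png',im[:330])"
```

```text
time: 39.65
ee_pos: [0.6272, 0.1031, 0.0423]
eef_rot: [0.68, 0.733, 0.0, 0.0]
ft_force: [-0.3, 0.5, 0.5]
width: 0.0872
grip_force: 0.0
time: 40.28
ee_pos: [0.6269, 0.1031, 0.0421]
eef_rot: [0.68, 0.733, 0.0, -0.0]
ft_force: [-0.1, -0.3, 1.3]
width: 0.0587
grip_force: 40.0
time: 41.28
ee_pos: [0.6267, 0.1032, 0.1921]
eef_rot: [0.68, 0.733, 0.0, -0.0]
ft_force: [-0.5, -0.1, -1.2]
width: 0.0587
grip_force: 40.0
(np.float64(86.75902249254571), np.float64(-16.721114001530182)) [0.62666703 0.10316351 0.19207115] 0.05874105348823707 39.99692916870117 (np.float64(94.33510014530015), np.float64(4.335101045096142))
```

View pics/w9.png

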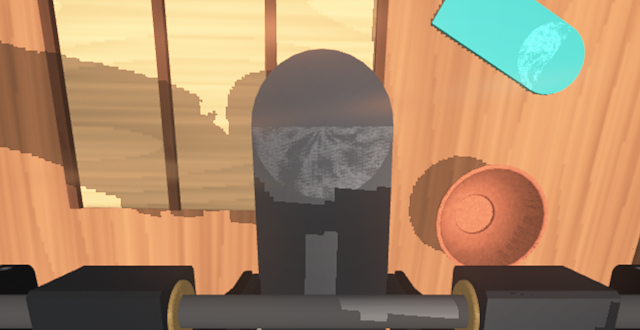

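Slate A is held straight, with its round tip at (322,50).

```bash
python3 - <<'E'
from h import *
s=sensors.read_state();c=cam('wrist',s)
P=back(c,[322,50],s['ee_pos'][2]+.005); t=(P-s['ee_pos'])@R.from_quat(s['eef_rot']).as_matrix(); print(t)
o=t[0,0]-.07; a=np.radians(-2.13); print("offset",o,"TCP",np.array([.548,-.131])-o*np.array([np.cos(a),np.sin(a)]))
E
python3 -m crank '[[[0,0,0],1],[[0,0,0],1],[[0,0,0],1],[[0,0,0],1],[[0,0,0],1],[[0,0,0],1],[[0,0,0],1],[[0,0,0],1],[[0,0,0],1],[[0,0,0],1],[[0,0,0],1],[[0,0,0],1]]'
python3 -m crank '[[[0,0,0],0.06],[[0,0,0],0]]'
```

```text
[[ 0.10608036 -0.00083801 -0.00497379]]
offset 0.03608036171867321 TCP [ 0.51194457 -0.129659  ]
time: 42.82
ee_pos: [0.6264, 0.1031, 0.191]
eef_rot: [1.0, -0.017, -0.001, 0.0]
ft_force: [-0.3, -0.4, -0.7]
width: 0.0592
grip_force: 40.0
time: 43.08
ee_pos: [0.6267, 0.1031, 0.1915]
eef_rot: [1.0, -0.017, -0.0, 0.0]
ft_force: [0.4, 0.3, -1.3]
width: 0.059
grip_force: 40.0
```

```bash
python3 -c "
from h import *
s=sensors.read_state();print(yaw(s),tool(s,[.512,-.1297,.0735]))"
```

```text
(np.float64(-1.9835319958963042), np.float64(-91.98352792745187)) [-3.54986188  7.88790318  3.93787459]
```

```bash
python3 -m crank '[[[-0.44,0.98,0],0],[[-0.44,0.98,0],0],[[-0.44,0.98,0],0],[[-0.44,0.98,0],0],[[-0.44,0.98,0],0],[[-0.44,0.98,0],0],[[-0.44,0.98,0],0],[[-0.44,0.98,0],0],[[0,0,1],0],[[0,0,1],0],[[0,0,1],0],[[0,0,0.9],0]]'
python3 -m crank '[[[0,0,0],0],[[0,0,0],0]]'
python3 -c "
from h import *
s=sensors.read_state();print(yaw(s),s['ee_pos'],tool(s,[.512,-.1297,.0135]))"
```

```text
time: 44.58
ee_pos: [0.5123, -0.1279, 0.0738]
eef_rot: [1.0, -0.018, -0.0, -0.0]
ft_force: [0.6, 0.5, -0.3]
width: 0.0586
grip_force: 40.0
time: 44.82
ee_pos: [0.513, -0.1283, 0.0759]
eef_rot: [1.0, -0.018, 0.0, 0.0]
ft_force: [-0.1, 0.4, -1.4]
width: 0.0587
grip_force: 40.0
(np.float64(-2.1092498093265943), np.float64(-92.1092602728991)) [ 0.51299532 -0.12834547  0.07592284] [-0.03348843  0.04594535  2.08073907]
```

```bash
python3 -m crank '[[[-0.03,0.05,0.7],0],[[0,0,0.6],0],[[0,0,0.45],0],[[0,0,0.2],0],[[0,0,0.13],0],[[0,0,0],0],[[0,0,0.03],0],[[0,0,0],0],[[0,0,0],0]]'
```

```text
time: 45.95
ee_pos: [0.512, -0.1296, 0.0125]
eef_rot: [1.0, -0.019, 0.0, -0.0]
ft_force: [-4.3, 1.9, 11.6]
width: 0.0593
grip_force: 45.9
```

```bash
python3 -m crank '[[[0,0,-0.02],0],[[0,0,0],0]]'
python3 -m crank '[[[0,0,0],0],[[0,0,0],0],[[0,0,0],0],[[0,0,-0.3],0],[[0,0,-0.7],0],[[0,0,-1],0],[[0,0,-1],0],[[0,0,-1],0],[[0,0,-1],0],[[0,0,-1],0],[[0,0,0],0]]' 0.85
python3 -m crank '[[[0,-1,0],0],[[0,-1,0],0],[[0,-1,0],0],[[0,-1,0],0],[[0,-1,0],0],[[0,-1,0],0],[[0,-1,0],0],[[0,-1,0],0],[[0,-1,0],0],[[0,-1,0],0],[[0,-1,0],0],[[0,0,0],0]]'
python3 - <<'E'
from h import *
t,c,s=shot('top','t10'); print(s['ee_pos'])
hsv=cv2.cvtColor(t,cv2.COLOR_BGR2HSV); k=(hsv[...,2]<85).astype(np.uint8); k[:245]=0;k[345:]=0;k[:,:385]=0;k[:,525:]=0
n,l,st,ce=cv2.connectedComponentsWithStats(k)
for i in range(1,n):
    if st[i,4]>200: print(cv2.minAreaRect(back(c,np.argwhere(l==i)[:,::-1],.016)[:,:2].astype(np.float32)))
cv2.imwrite('pics/c10.png',cv2.resize(t[140:350,180:540],(720,420)))
E
```

```text
time: 46.2
ee_pos: [0.512, -0.1294, 0.0125]
eef_rot: [1.0, -0.019, 0.0, -0.0]
ft_force: [-0.6, 0.2, 3.7]
width: 0.0587
grip_force: 42.5
time: 47.58
ee_pos: [0.5125, -0.1302, 0.1949]
eef_rot: [1.0, -0.019, 0.002, -0.0]
ft_force: [0.2, 1.6, 0.0]
width: 0.074
grip_force: 0.0
time: 49.08
ee_pos: [0.5236, 0.2035, 0.1919]
eef_rot: [1.0, -0.017, -0.0, 0.0]
ft_force: [-0.5, -0.7, -0.7]
width: 0.0738
grip_force: 0.0
[0.52362871 0.20353225 0.19185348]
((0.5481830835342407, -0.12984421849250793), (0.05540214106440544, 0.13456293940544128), 88.32434844970703)
((0.5398135781288147, -0.30848199129104614), (0.05552048981189728, 0.13524752855300903), 89.30314636230469)
```

View pics/c10.png

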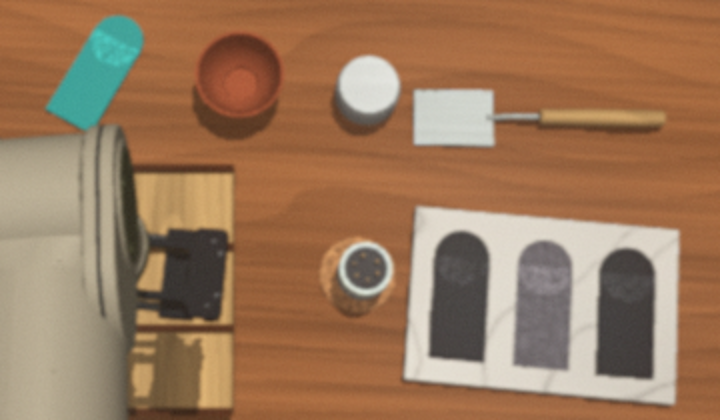

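Both slates lie on their outlines, at crop (460,296) and (625,313). The jar is on the coaster at (365,269). I'll check the jar's offset numerically and then hand in if it is fine.

```bash
python3 -c "
from h import *
from bench import r
p=back(cam('top'),[362.5,274.5],.059)[0];d=np.hypot(*(p[:2]-[.5655,-.0215]));print(p,d)
if d<.011: print(r.close_job())"
```

```text
[ 0.56457925 -0.02442456  0.059     ] 0.0030660773863358326
the job is handed in; nothing more can be done
None
```

The job is handed in: the jar stands about 3 mm from the coaster's centre, and both slates present lie flat on outlines 1 and 3, centres within about 3 mm and round end on round end. The robot gave no verdict.

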